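Find the full coin box and put it in the collecting tray

ROBOT

A 6-joint arm with a two-finger parallel gripper is mounted at the origin on the work surface. World frame = base frame: x ahead of the robot, y to its left, z up, the work surface at z = 0. Lengths are in m, angles in rad, forces in N, time in s.
With the tool pointing down it reaches from about 0.35 to 0.875 m from the base axis. Payload 4.2 kg.
Tool frame: the origin (TCP) lies at the very end of the fingers, on their centre line; the grasp point (between the pads) lies 19 mm behind it; z points along the fingers, y is the line along which they close (so a half turn about z gives the same grasp; the last joint's range is limited). The gripper opens to 85 mm and grips with 20 to 120 N. Pads are 22 mm wide; open, the fingers measure 114 mm over their backs; the gripper's body (76 mm by 85 mm) begins 54 mm behind the grasp point. The pads swing forward as they close: fully open they stand 13 mm farther back than shut.
Start: joints at [-1.051, 0.385, 0.008, 0, -1.194, -0.259], TCP at [0.161, -0.604, 0.231] pointing down, gripper open.
Joint ranges: [-3.14, 3.14], [-1.21, 2.06], [-1.07, 1.41], [-3.16, 2.05], [-2.99, -0.16], [-3.1, 3.1]. Speed limits (rad/s): [2.79, 2.79, 3.14, 3.14, 3.14, 3.14].

INTERFACE

Orientations are given as a unit quaternion [w, x, y, z].
In Python, from rig import * gives the robot as it stands.
- The arm moves only by the shell command python3 -m jog 'ROWS' [FORCE]. ROWS is JSON, a list of rows, each an object with "travel": the shift along the tool's x, y, z normalised to -1 to 1, where 1 is 0.12 m, a list of three; "rotation": the turn, a rotation vector about the tool's x, y, z normalised to -1 to 1, where 1 is 120 degrees, a list of three; "jaw": the finger opening in mm, from 0 to 85.4. In form: [{"travel": [x, y, z], "rotation": [rx, ry, rz], "jaw": jaw}, ...]. A call has 1 to 8 rows; each row is the pose to reach, as a shift and turn from the pose commanded when the call began, along the tool's axes at that moment; what a row does not reach only later rows make up. A row lasts 1/8 s, in which the tool goes at most 62.5 mm and 10.7 degrees, less where a joint would pass 70% of its speed; a pose out of reach is approached as far as the arm can. A call with a number of a shift or a turn outside -1 to 1 is refused whole. A call with a gripper value outside its range is refused whole. The fingers move at their own pace and stop on an object; FORCE is the grip in N (left out, the last holds). Time passes only in rows, so rows that repeat a pose let the fingers close. It gives the time, the measured TCP pose, the force, the opening and the grip force at its end, in the units of the state.
- get_state(): the state, without advancing time (a new reading comes with each control period).
- camera(name): name is "scene" or "top" or "wrist"; returns a dict with "image" (420x560x3 uint8, red, green, blue), "K" (3x3 intrinsics, pixels), "rvec" (rotation vector, rad) and "tvec" (3), from world to camera coordinates, as OpenCV has them. Camera axes: x right, y down, z forward; pixel columns grow to the right and rows downward; lengths in m; the calibration is good to about 2 mm. The wrist camera is an equidistant fisheye: a pixel r from the principal point sees the ray r / f radians off the axis. A picture is of the moment at which its call begins. There is no depth.
- finish_job(): hands the job in; it is judged then, once.
The state is a dict: "clock": time; "joints": joint angles; "joint_vel": joint speeds; "joint_efforts": joint torques, N m; "ee_pos": TCP position; "eef_rot": TCP orientation; "contact_force": force on the tool from outside, world axes, zero at the start; "wrist_torque": the same for the moment, N m; "gripper_width": finger opening in m; "grasp_force": force on a finger pad.
Only numpy, scipy, OpenCV 4.12 (cv2) and the standard library are available. Lean on these libraries where they do the work, as an engineer would, in place of code of your own. Each camera call takes 0.05 s, during which the arm holds its last target. There are 200 camera calls.

TASK

Three identical closed coin boxes from the vending machines stand in a row on a grey board, and one of them is still full of coins. Weigh them by hand in turn, from the robot's left (+y) to its right: lift each at least 6 cm straight up from its pad for a moment, feel its weight and set it back on its pad; only after all three, take the heavy one and set it flat in the black tray. Keep the boxes upright, set them down rather than drop them, leave the two empty ones on their own pads and do not disturb the other things on the table.

Things in the scene. Friction and masses are not known exactly. Their poses are not given: they have to be found in the camera images.
- coin_box_a: one of three identical closed coin boxes: grey steel, 110 mm long (x), 56 wide (y), 62 high, flat sides, brass lock and dark slot on top. Origin: centre of underside, z up. Any of the three may be the full one. Starts upright on any of the board's pads, x within 9 degrees of the board's x. Two are empty (0.2 to 0.3 kg), one is packed full of coins (0.6 to 0.85 kg); it does not show from outside
- coin_box_b: one of three identical closed coin boxes: grey steel, 110 mm long (x), 56 wide (y), 62 high, flat sides, brass lock and dark slot on top. Origin: centre of underside, z up. Any of the three may be the full one. Starts upright on any of the board's pads, x within 9 degrees of the board's x. Two are empty (0.2 to 0.3 kg), one is packed full of coins (0.6 to 0.85 kg); it does not show from outside
- coin_box_c: one of three identical closed coin boxes: grey steel, 110 mm long (x), 56 wide (y), 62 high, flat sides, brass lock and dark slot on top. Origin: centre of underside, z up. Any of the three may be the full one. Starts upright on any of the board's pads, x within 9 degrees of the board's x. Two are empty (0.2 to 0.3 kg), one is packed full of coins (0.6 to 0.85 kg); it does not show from outside
- board: fixed grey board 180 mm (its x) by 380 mm (its y), 12 mm thick, with three dark pads, each 140 by 86 mm and flush with its top: centres at y = +120 mm (left), 0 (middle) and -120 mm (right), x = 0. Origin: centre of the underside, on the table; its y points roughly to the robot's left (within 12 degrees)
- tray_floor (a point): centre of the upper face of the black collecting tray's floor (25 to 15 mm above the table); x and y along the tray. Open-topped tray, outside 200 mm (x) by 170 mm (y), walls 5 mm thick rising 35 mm above the floor, on a sprung base fixed to the table, to the left or the right of the board (yaw within 12 degrees)
- tray (a joint): how far the sprung tray has sunk, 0 to 0.006 m: stays at 0 under an empty box, goes fully down under the full one
- detergent: bystander, loose: blue detergent bottle, 72 mm in diameter, 170 mm high, at the left end of the table. Origin: centre of the underside. To be left alone
- can: bystander, loose: drinks can, 66 mm in diameter, 115 mm high, at the right end of the table. Origin: centre of the underside. To be left alone
- carton: bystander, loose: flat yellow carton 90 by 130 by 45 mm, beyond the work. Origin: centre of the underside. To be left alone

How it is judged:
On the way, in this order (a step that is already met when the one before it is completed fails the run):
1. the left box is lifted at least 40 mm above its pad (within 50 mm of the pad's centre sideways) (((x of coin_box_a in the frame of board between -0.05 and 0.05 m and y of coin_box_a in the frame of board between 0.07 and 0.17 m and z of coin_box_a in the frame of board above 0.052 m) or (x of coin_box_b in the frame of board between -0.05 and 0.05 m and y of coin_box_b in the frame of board between 0.07 and 0.17 m and z of coin_box_b in the frame of board above 0.052 m) or (x of coin_box_c in the frame of board between -0.05 and 0.05 m and y of coin_box_c in the frame of board between 0.07 and 0.17 m and z of coin_box_c in the frame of board above 0.052 m))), for 0.2 s.
2. with a box back on the left pad, the middle box is lifted likewise (((x of coin_box_a in the frame of board between -0.035 and 0.035 m and y of coin_box_a in the frame of board between 0.085 and 0.155 m and z of coin_box_a in the frame of board below 0.022 m) or (x of coin_box_b in the frame of board between -0.035 and 0.035 m and y of coin_box_b in the frame of board between 0.085 and 0.155 m and z of coin_box_b in the frame of board below 0.022 m) or (x of coin_box_c in the frame of board between -0.035 and 0.035 m and y of coin_box_c in the frame of board between 0.085 and 0.155 m and z of coin_box_c in the frame of board below 0.022 m)) and ((x of coin_box_a in the frame of board between -0.05 and 0.05 m and y of coin_box_a in the frame of board between -0.05 and 0.05 m and z of coin_box_a in the frame of board above 0.052 m) or (x of coin_box_b in the frame of board between -0.05 and 0.05 m and y of coin_box_b in the frame of board between -0.05 and 0.05 m and z of coin_box_b in the frame of board above 0.052 m) or (x of coin_box_c in the frame of board between -0.05 and 0.05 m and y of coin_box_c in the frame of board between -0.05 and 0.05 m and z of coin_box_c in the frame of board above 0.052 m))), for 0.2 s.
3. with boxes back on the left and middle pads, the right box is lifted likewise (((x of coin_box_a in the frame of board between -0.035 and 0.035 m and y of coin_box_a in the frame of board between 0.085 and 0.155 m and z of coin_box_a in the frame of board below 0.022 m) or (x of coin_box_b in the frame of board between -0.035 and 0.035 m and y of coin_box_b in the frame of board between 0.085 and 0.155 m and z of coin_box_b in the frame of board below 0.022 m) or (x of coin_box_c in the frame of board between -0.035 and 0.035 m and y of coin_box_c in the frame of board between 0.085 and 0.155 m and z of coin_box_c in the frame of board below 0.022 m)) and ((x of coin_box_a in the frame of board between -0.035 and 0.035 m and y of coin_box_a in the frame of board between -0.035 and 0.035 m and z of coin_box_a in the frame of board below 0.022 m) or (x of coin_box_b in the frame of board between -0.035 and 0.035 m and y of coin_box_b in the frame of board between -0.035 and 0.035 m and z of coin_box_b in the frame of board below 0.022 m) or (x of coin_box_c in the frame of board between -0.035 and 0.035 m and y of coin_box_c in the frame of board between -0.035 and 0.035 m and z of coin_box_c in the frame of board below 0.022 m)) and ((x of coin_box_a in the frame of board between -0.05 and 0.05 m and y of coin_box_a in the frame of board between -0.17 and -0.07 m and z of coin_box_a in the frame of board above 0.052 m) or (x of coin_box_b in the frame of board between -0.05 and 0.05 m and y of coin_box_b in the frame of board between -0.17 and -0.07 m and z of coin_box_b in the frame of board above 0.052 m) or (x of coin_box_c in the frame of board between -0.05 and 0.05 m and y of coin_box_c in the frame of board between -0.17 and -0.07 m and z of coin_box_c in the frame of board above 0.052 m))), for 0.2 s.
4. the full box stands flat in the tray (value of joint tray above 0.003 m and ((x of coin_box_a in the frame of tray_floor between -0.075 and 0.075 m and y of coin_box_a in the frame of tray_floor between -0.075 and 0.075 m and z of coin_box_a in the frame of tray_floor below 0.01 m and angle between coin_box_a's own z axis and vertical below 0.12 rad) or (x of coin_box_b in the frame of tray_floor between -0.075 and 0.075 m and y of coin_box_b in the frame of tray_floor between -0.075 and 0.075 m and z of coin_box_b in the frame of tray_floor below 0.01 m and angle between coin_box_b's own z axis and vertical below 0.12 rad) or (x of coin_box_c in the frame of tray_floor between -0.075 and 0.075 m and y of coin_box_c in the frame of tray_floor between -0.075 and 0.075 m and z of coin_box_c in the frame of tray_floor below 0.01 m and angle between coin_box_c's own z axis and vertical below 0.12 rad))), for 0.2 s.
At the end, for the whole second after the job is handed in: The full (heavy) box stands on the tray's floor, which has sunk under it by over 3 mm (an empty box does not sink it), inside its walls, upright within 7 degrees; each empty box stands upright on its own pad, within 45 mm of where it started; all three boxes are at rest (value of joint tray above 0.003 m and ((x of coin_box_a in the frame of tray_floor between -0.075 and 0.075 m and y of coin_box_a in the frame of tray_floor between -0.075 and 0.075 m and z of coin_box_a in the frame of tray_floor below 0.01 m and angle between each of coin_box_a, coin_box_b, coin_box_c's own z axis and vertical below 0.12 rad and distance of each of coin_box_b, coin_box_c from where it was at the start of the episode below 0.045 m) or (x of coin_box_b in the frame of tray_floor between -0.075 and 0.075 m and y of coin_box_b in the frame of tray_floor between -0.075 and 0.075 m and z of coin_box_b in the frame of tray_floor below 0.01 m and angle between each of coin_box_b, coin_box_a, coin_box_c's own z axis and vertical below 0.12 rad and distance of each of coin_box_a, coin_box_c from where it was at the start of the episode below 0.045 m) or (x of coin_box_c in the frame of tray_floor between -0.075 and 0.075 m and y of coin_box_c in the frame of tray_floor between -0.075 and 0.075 m and z of coin_box_c in the frame of tray_floor below 0.01 m and angle between each of coin_box_c, coin_box_a, coin_box_b's own z axis and vertical below 0.12 rad and distance of each of coin_box_a, coin_box_b from where it was at the start of the episode below 0.045 m)) and linear speed of each of coin_box_a, coin_box_b, coin_box_c below 0.02 m/s); the robot touches nothing.
It fails at once if a bystander is moved more than 30 mm (distance of any of detergent, can, carton from where it was at the start of the episode above 0.03 m).
It fails at once if a coin box is tipped more than 35 degrees (angle between any of coin_box_a, coin_box_b, coin_box_c's own z axis and vertical above 0.61 rad).
It fails at once if a coin box is dropped (falls free of the fingers faster than 0.8 m/s) ((linear speed of coin_box_a above 0.8 m/s and contact force between coin_box_a and the fingers below 0.1 N) or (linear speed of coin_box_b above 0.8 m/s and contact force between coin_box_b and the fingers below 0.1 N) or (linear speed of coin_box_c above 0.8 m/s and contact force between coin_box_c and the fingers below 0.1 N)).
It also fails if it takes over 72 s, if anything falls off the work surface, if the arm or the gripper's body presses on something with over 40 N, if the wrist force passes 120 N, or if a joint passes its speed limit or range.

## Working session

There is one attempt and no reset: what is moved stays moved. The work goes in short steps, Python scripts to look and compute and a shell command to move; the robot and the scene stay as the last step left them, time stands still between calls to the robot, and variables do not carry over. Pictures are saved under pics/ and viewed, at most 10 in all, crops included, and the job is handed in when it is done.

```bash
mkdir -p pics
python3 - <<'E'
from rig import *
import cv2
for n in("top","scene"):
    c=camera(n); cv2.imwrite(f"pics/{n}0.png",c["image"][:,:,::-1]); print(n,c["K"],c["rvec"],c["tvec"])
s=get_state();print(s)
E
```

```text
top [[433.77685681   0.         279.15282479]
 [  0.         433.77685681 212.34808455]
 [  0.           0.           1.        ]] [ 2.18942191 -2.17315355  0.09078859] [-0.00778159  0.65325193  1.36325322]
scene [[534.92583678   0.         277.19477112]
 [  0.         534.92583678 218.6253044 ]
 [  0.           0.           1.        ]] [ 2.10488311  0.70095839 -0.33160793] [-0.53999302 -0.19626025  2.12666483]
{'clock': 0.1, 'joints': array([-1.05139821e+00,  3.85484422e-01,  6.77676194e-03, -4.21335181e-04,
       -1.19400297e+00, -2.58655559e-01]), 'joint_vel': array([ 1.29968785e-04, -9.61269258e-04,  1.93502536e-03,  1.41822128e-03,
       -7.74420670e-05,  1.42688214e-03]), 'joint_efforts': array([-5.67058887e-04, -3.93318486e+01,  1.88928330e+01,  4.19794589e+00,
       -2.62149784e-03, -5.56268333e-06]), 'ee_pos': array([ 0.16103945, -0.60336447,  0.23033571]), 'eef_rot': array([-1.81853612e-04, -1.29925178e-01,  9.91523320e-01,  9.59903645e-04]), 'contact_force': array([ 0.25871465, -1.51413834,  0.01493725]), 'wrist_torque': array([-0.0158201 , -0.00377178,  0.00908509]), 'grasp_force': 0.0, 'gripper_width': 0.08539666742153584}
```

View pics/top0.png

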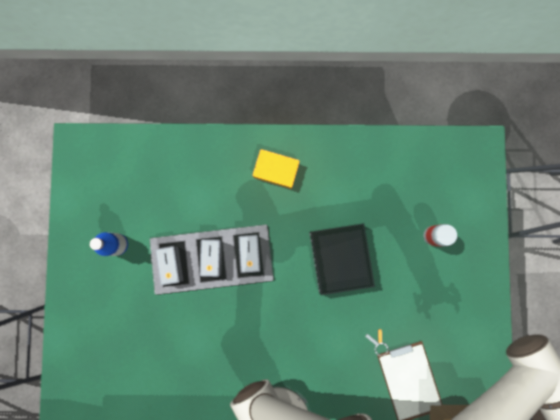

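View pics/scene0.png

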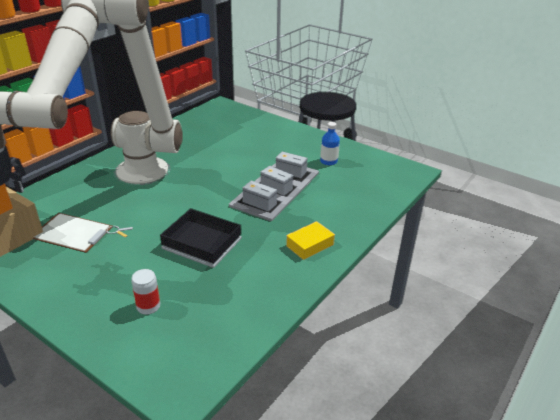

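The top view shows the boxes on the board near pixels (170,264), (210,258) and (250,253), the tray at (343,259), the detergent at (105,243), the can at (442,235) and the carton at (277,168). The scene view confirms this layout. Next I'll measure the box tops, the board and the tray.

```bash
cat > h.py <<'E'
from rig import *
import cv2, numpy as np
def cast(c,uv,z):
    R=cv2.Rodrigues(np.array(c["rvec"],float))[0]; t=np.array(c["tvec"],float).ravel()
    uv=np.atleast_2d(np.array(uv,float)); d=np.c_[uv,np.ones(len(uv))]@np.linalg.inv(c["K"]).T@R
    o=-R.T@t; return (o+d*((z-o[2])/d[:,2])[:,None])[:,:2]
def rect(c,mask,z,amin):
    out=[]
    for k in cv2.findContours(mask.astype(np.uint8),cv2.RETR_EXTERNAL,cv2.CHAIN_APPROX_NONE)[0]:
        if cv2.contourArea(k)<amin: continue
        p=cast(c,k.reshape(-1,2),z)
        (x,y),(w,h),a=cv2.minAreaRect((p*1000).astype(np.float32))
        if w<h: w,h,a=h,w,a+90
        a=(a+90)%180-90
        out.append((round(x),round(y),round(w),round(h),round(a,1)))
    return sorted(out,key=lambda r:-r[1])
E
python3 - <<'E'
from h import *
c=camera("top");im=c["image"]
cr=im[215:305,140:390]; cv2.imwrite("pics/crop1.png",cv2.resize(cr,None,fx=3.2,fy=3.2,interpolation=cv2.INTER_CUBIC)[:,:,::-1])
h=cv2.cvtColor(im,cv2.COLOR_RGB2HSV)
roi=np.zeros(h.shape[:2],bool);roi[215:305,140:390]=1
print(im[258,150:285].mean(1).astype(int))
for t in(165,180,195): 
    m=roi&(h[...,1]<50)&(h[...,2]>t); m=cv2.morphologyEx(m.astype(np.uint8),cv2.MORPH_CLOSE,np.ones((5,5)))
    print(t,rect(c,m,.074,200))
b=roi&(h[...,1]<70)&(h[...,2]>60)
b=cv2.morphologyEx(b.astype(np.uint8),cv2.MORPH_CLOSE,np.ones((5,5)));b[:,290:]=0
print("board",rect(c,b,.012,800))
d=roi&(h[...,2]<55);d[:,:300]=0
print("tray",rect(c,d,.055,800))
print("bott",rect(c,(h[...,0]>100)&(h[...,0]<130)&(h[...,1]>150)&(h[...,2]>60),.1,50))
E
```

```text
[ 86 123 156 171 176 177 185 200 214 218 218 219 217 211 185 150 157 195
 215 219 220 220 218 206 174 127  85  67  65  56  43  34  32  32  32  41
  62  85  98 107 124 149 167 173 173 172 164 137  94  88 140 189 214 219
 220 220 219 219 219 219 218 218 219 220 220 220 218 204 168 118  79  58
  47  51  72  92  99 101 101 101 100 101 105 113 117 101  72  54  62 101
 153 196 215 218 217 210 198 192 192 191 191 191 192 192 191 191 187 171
 135  87  50  51  64  76  82  85  92  97  95  87  74  64  66  81  95 101
 101 101 101 101 101 100 100 101 100]
165 [(487, 349, 165, 72, 8.3), (504, 219, 178, 172, 11.5), (522, 91, 105, 52, 4.5)]
180 [(493, 346, 126, 60, 13.1), (508, 210, 104, 52, 0.4), (523, 91, 103, 50, 4.5)]
195 [(484, 342, 103, 53, 9.9), (509, 211, 101, 49, 1.1), (523, 92, 101, 45, 4.2)]
board [(503, 216, 387, 185, -83.0)]
tray [(508, -200, 192, 164, 9.3)]
bott [(549, 517, 70, 63, 2.4)]
```

View pics/crop1.png

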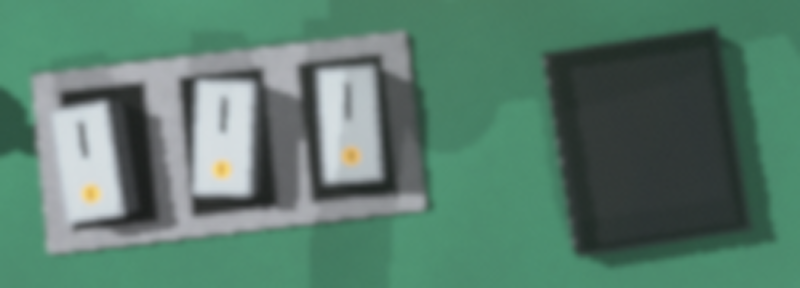

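Left to right, the box centres and yaws are (484,342) at 10°, (509,211) at 1° and (523,92) at 4.5°. Board yaw is 7°, and the tray is at (508,-200) at 9°. I'll square the tool to the world axes first, then travel to above the left box.

```bash
cat >> h.py <<'E'
from scipy.spatial.transform import Rotation as Ro
def plan(x,y,z,yaw):
    s=get_state(); R=Ro.from_quat(np.r_[s["eef_rot"][1:],s["eef_rot"][0]])
    G=Ro.from_euler("z",yaw,degrees=True)*Ro.from_matrix(np.diag([-1,1,-1]))
    print("t",round(s["clock"],2),"pos",s["ee_pos"].round(4),"yaw err/travel",
      (R.inv().apply(np.array([x,y,z])-s["ee_pos"])/.12).round(3),"rot",((R.inv()*G).as_rotvec()*180/np.pi/120).round(4),
      "F",s["contact_force"].round(2),"w",round(s["gripper_width"]*1000,1),"g",round(s["grasp_force"],1))
E
python3 -m jog '[{"travel":[0,0,0],"rotation":[0,0,0.1244],"jaw":85},{"travel":[0,0,0],"rotation":[0,0,0.1244],"jaw":85},{"travel":[0,0,0],"rotation":[0,0,0.1244],"jaw":85}]'
python3 -m jog '[{"travel":[-0.5,0.5,0],"rotation":[0,0,0],"jaw":85},{"travel":[-1,1,0],"rotation":[0,0,0],"jaw":85},{"travel":[-1,1,0],"rotation":[0,0,0],"jaw":85},{"travel":[-1,1,0],"rotation":[0,0,0],"jaw":85}]'
python3 -m jog '[{"travel":[-0.5,0.5,0],"rotation":[0,0,0],"jaw":85},{"travel":[-1,1,0],"rotation":[0,0,0],"jaw":85},{"travel":[-1,1,0],"rotation":[0,0,0],"jaw":85},{"travel":[-1,1,0],"rotation":[0,0,0],"jaw":85}]'
python3 -m jog '[{"travel":[-0.4,0.5,0],"rotation":[0,0,0],"jaw":85},{"travel":[-0.7,1,0],"rotation":[0,0,0],"jaw":85},{"travel":[-0.7,1,0],"rotation":[0,0,0],"jaw":85},{"travel":[-0.7,1,0],"rotation":[0,0,0],"jaw":85}]'
for i in 1 2 3; do python3 -m jog '[{"travel":[0,0.5,0],"rotation":[0,0,0],"jaw":85},{"travel":[0,1,0],"rotation":[0,0,0],"jaw":85},{"travel":[0,1,0],"rotation":[0,0,0],"jaw":85},{"travel":[0,1,0],"rotation":[0,0,0],"jaw":85}]' | tail -c 300; done
python3 -c "
from h import *
plan(.484,.342,.15,9.9)"
```

```text
clock: 0.52
ee_pos: [0.1611, -0.6036, 0.2309]
eef_rot: [-0.0, -0.001, 1.0, 0.0]
contact_force: [0.2, -0.1, 0.1]
gripper_width: 0.0851
grasp_force: 0.0
clock: 1.02
ee_pos: [0.283, -0.482, 0.2316]
eef_rot: [0.0, -0.003, 1.0, -0.0]
contact_force: [-0.2, -0.5, 0.4]
gripper_width: 0.0851
grasp_force: 0.0
clock: 1.52
ee_pos: [0.4026, -0.3626, 0.2313]
eef_rot: [0.0, -0.002, 1.0, -0.0]
contact_force: [-0.3, -0.4, -0.6]
gripper_width: 0.0849
grasp_force: 0.0
clock: 2.02
ee_pos: [0.4853, -0.2437, 0.2311]
eef_rot: [-0.0, -0.001, 1.0, -0.0]
contact_force: [0.1, -0.7, -0.4]
gripper_width: 0.085
grasp_force: 0.0
clock: 2.52
ee_pos: [0.4848, -0.1249, 0.2314]
eef_rot: [0.0, 0.0, 1.0, -0.0]
contact_force: [-0.9, -0.0, 0.6]
gripper_width: 0.0847
grasp_force: 0.0
clock: 3.02
ee_pos: [0.4851, -0.0052, 0.2312]
eef_rot: [-0.0, 0.001, 1.0, -0.0]
contact_force: [-0.1, -0.1, 0.6]
gripper_width: 0.0852
grasp_force: 0.0
clock: 3.52
ee_pos: [0.4852, 0.1146, 0.231]
eef_rot: [-0.0, 0.001, 1.0, -0.0]
contact_force: [0.5, -0.3, 0.1]
gripper_width: 0.0851
grasp_force: 0.0
t 3.52 pos [0.4852 0.1146 0.231 ] yaw err/travel [0.013 1.895 0.674] rot [-0.0003 -0.0004 -0.0834] F [ 0.48 -0.29  0.11] w 85.1 g 0.0
```

```bash
for i in 1 2; do python3 -m jog '[{"travel":[0,0.5,0],"rotation":[0,0,0],"jaw":85},{"travel":[0,0.95,0],"rotation":[0,0,0],"jaw":85},{"travel":[0,0.95,0],"rotation":[0,0,0],"jaw":85},{"travel":[0,0.95,0],"rotation":[0,0,0],"jaw":85}]' >/dev/null; done
python3 -m jog '[{"travel":[0.01,0,0.3],"rotation":[0,0,-0.083],"jaw":85},{"travel":[0.01,0,0.67],"rotation":[0,0,-0.083],"jaw":85},{"travel":[0.01,0,0.67],"rotation":[0,0,-0.083],"jaw":85},{"travel":[0.01,0,0.67],"rotation":[0,0,-0.083],"jaw":85}]'
python3 - <<'E'
from h import *
c=camera("wrist");cv2.imwrite("pics/w1.png",c["image"][:,:,::-1]);print(c["K"],c["rvec"],c["tvec"])
plan(.484,.342,.03,9.9)
E
```

```text
clock: 5.03
ee_pos: [0.485, 0.3438, 0.153]
eef_rot: [0.001, -0.086, 0.996, 0.001]
contact_force: [1.3, 0.6, 0.5]
gripper_width: 0.0848
grasp_force: 0.0
[[325.1922621    0.         275.70500278]
 [  0.         325.1922621  204.61483749]
 [  0.           0.           1.        ]] [-1.89718112 -2.2572976  -0.3148422 ] [-0.25515494 -0.5317816   0.15659229]
t 5.08 pos [0.4851 0.3444 0.1534] yaw err/travel [ 0.016 -0.02   1.029] rot [0.001  0.0017 0.0003] F [ 0.31  0.12 -0.11] w 84.9 g 0.0
```

View pics/w1.png

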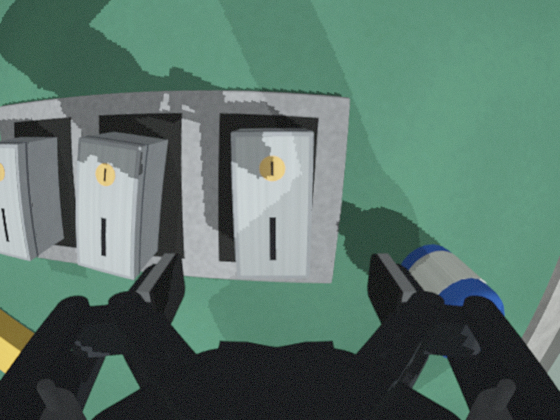

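The wrist view shows the left box between the fingers: its centreline is at column 272 and the finger midpoint at 276, and the bottle is clear. I'll descend, grip at 80 N and lift 7 cm.

```bash
python3 -m jog '[{"travel":[0.016,-0.015,0.3],"rotation":[0,0,0],"jaw":85},{"travel":[0.016,-0.015,0.6],"rotation":[0,0,0],"jaw":85},{"travel":[0.016,-0.015,0.85],"rotation":[0,0,0],"jaw":85},{"travel":[0.016,-0.015,1],"rotation":[0,0,0],"jaw":85},{"travel":[0.016,-0.015,1],"rotation":[0,0,0],"jaw":85}]' 80
python3 -m jog '[{"travel":[0,0,0.02],"rotation":[0,0,0],"jaw":40},{"travel":[0,0,0.02],"rotation":[0,0,0],"jaw":40},{"travel":[0,0,0.02],"rotation":[0,0,0],"jaw":40},{"travel":[0,0,0.02],"rotation":[0,0,0],"jaw":40},{"travel":[0,0,0.02],"rotation":[0,0,0],"jaw":40},{"travel":[0,0,0.02],"rotation":[0,0,0],"jaw":40}]' 80
python3 -c "
from h import *
plan(.484,.342,.03,9.9)"
```

```text
clock: 5.7
ee_pos: [0.4826, 0.3423, 0.0314]
eef_rot: [0.0, -0.087, 0.996, 0.0]
contact_force: [0.6, -0.9, 0.1]
gripper_width: 0.0848
grasp_force: 0.0
clock: 6.45
ee_pos: [0.483, 0.343, 0.0303]
eef_rot: [0.001, -0.087, 0.996, 0.001]
contact_force: [0.6, 0.7, 6.1]
gripper_width: 0.0548
grasp_force: 85.3
t 6.45 pos [0.483  0.343  0.0303] yaw err/travel [-0.007 -0.01   0.002] rot [0.0007 0.0012 0.0009] F [0.61 0.69 6.14] w 54.8 g 85.3
```

```bash
python3 -m jog '[{"travel":[0,0,-0.15],"rotation":[0,0,0],"jaw":40},{"travel":[0,0,-0.35],"rotation":[0,0,0],"jaw":40},{"travel":[0,0,-0.5],"rotation":[0,0,0],"jaw":40},{"travel":[0,0,-0.6],"rotation":[0,0,0],"jaw":40},{"travel":[0,0,-0.6],"rotation":[0,0,0],"jaw":40},{"travel":[0,0,-0.6],"rotation":[0,0,0],"jaw":40},{"travel":[0,0,-0.6],"rotation":[0,0,0],"jaw":40},{"travel":[0,0,-0.6],"rotation":[0,0,0],"jaw":40}]'
for i in 1 2 3; do python3 -m jog '[{"travel":[0,0,0],"rotation":[0,0,0],"jaw":40}]' | grep -E "contact|ee_pos"; done
python3 - <<'E'
from h import *
c=camera("scene");cv2.imwrite("pics/s1.png",c["image"][:,:,::-1]);s=get_state();print(s["contact_force"],s["wrist_torque"],s["joint_efforts"])
E
```

```text
clock: 7.45
ee_pos: [0.4819, 0.3419, 0.0998]
eef_rot: [-0.0, -0.087, 0.996, -0.0]
contact_force: [0.5, 0.3, -1.9]
gripper_width: 0.055
grasp_force: 84.9
ee_pos: [0.4821, 0.342, 0.1002]
contact_force: [0.5, 0.2, -2.2]
ee_pos: [0.4821, 0.3421, 0.1004]
contact_force: [0.1, 0.4, -2.8]
ee_pos: [0.4822, 0.3422, 0.1005]
contact_force: [0.6, 0.3, -2.2]
[ 1.15024898  0.9044689  -2.51221947] [-0.03465367  0.01433269  0.00155296] [ 1.66163973e-03 -4.04710364e+01  1.63073587e+01  3.74360293e+00
 -4.87052748e-04 -3.26188463e-07]
```

About -2.4 N, so roughly 0.24 kg: empty. I'll set it back, release and rise.

```bash
python3 -m jog '[{"travel":[0,0,0.2],"rotation":[0,0,0],"jaw":40},{"travel":[0,0,0.4],"rotation":[0,0,0],"jaw":40},{"travel":[0,0,0.52],"rotation":[0,0,0],"jaw":40},{"travel":[0,0,0.57],"rotation":[0,0,0],"jaw":40},{"travel":[0,0,0.59],"rotation":[0,0,0],"jaw":40},{"travel":[0,0,0.6],"rotation":[0,0,0],"jaw":40},{"travel":[0,0,0.6],"rotation":[0,0,0],"jaw":40},{"travel":[0,0,0.6],"rotation":[0,0,0],"jaw":40}]'
python3 -m jog '[{"travel":[0,0,0],"rotation":[0,0,0],"jaw":85},{"travel":[0,0,0],"rotation":[0,0,0],"jaw":85},{"travel":[0,0,0],"rotation":[0,0,0],"jaw":85},{"travel":[0,0,0],"rotation":[0,0,0],"jaw":85},{"travel":[0,0,0],"rotation":[0,0,0],"jaw":85}]'
python3 -m jog '[{"travel":[0,0,-0.2],"rotation":[0,0,0],"jaw":85},{"travel":[0,0,-0.6],"rotation":[0,0,0],"jaw":85},{"travel":[0,0,-1],"rotation":[0,0,0],"jaw":85},{"travel":[0,0,-1],"rotation":[0,0,0],"jaw":85},{"travel":[0,0,-1],"rotation":[0,0,0],"jaw":85}]'
python3 -c "
from h import *
plan(.509,.211,.15,0.8)"
```

```text
clock: 8.88
ee_pos: [0.4823, 0.3422, 0.0303]
eef_rot: [0.0, -0.087, 0.996, 0.0]
contact_force: [-3.4, -1.6, 6.3]
gripper_width: 0.0552
grasp_force: 85.6
clock: 9.5
ee_pos: [0.4822, 0.3422, 0.0284]
eef_rot: [-0.0, -0.087, 0.996, -0.0]
contact_force: [0.6, -0.5, -1.0]
gripper_width: 0.0847
grasp_force: 0.0
clock: 10.12
ee_pos: [0.4817, 0.3419, 0.1482]
eef_rot: [-0.0, -0.087, 0.996, 0.0]
contact_force: [0.3, -0.1, -1.1]
gripper_width: 0.0848
grasp_force: 0.0
t 10.12 pos [0.4817 0.3419 0.1482] yaw err/travel [-0.035 -1.113 -0.015] rot [ 0.     -0.0003  0.0763] F [ 0.3  -0.09 -1.08] w 84.8 g 0.0
```

```bash
python3 -m jog '[{"travel":[-0.02,-0.4,0],"rotation":[0,0,0],"jaw":85},{"travel":[-0.035,-0.8,0],"rotation":[0,0,0],"jaw":85},{"travel":[-0.035,-1,0],"rotation":[0,0,0],"jaw":85}]' >/dev/null
python3 -m jog '[{"travel":[0,-0.113,0],"rotation":[0,0,0.0763],"jaw":85},{"travel":[0,-0.113,0],"rotation":[0,0,0.0763],"jaw":85},{"travel":[0,-0.113,0],"rotation":[0,0,0.0763],"jaw":85}]'
python3 - <<'E'
from h import *
c=camera("wrist");cv2.imwrite("pics/w2.png",c["image"][:,:,::-1])
plan(.509,.211,.03,0.8)
E
```

```text
clock: 10.88
ee_pos: [0.5092, 0.2115, 0.1477]
eef_rot: [-0.001, -0.008, 1.0, -0.0]
contact_force: [0.4, 0.0, -0.6]
gripper_width: 0.0851
grasp_force: 0.0
t 10.93 pos [0.5092 0.2118 0.1478] yaw err/travel [ 0.001 -0.006  0.982] rot [-0.0003 -0.0005  0.0013] F [0.71 0.88 0.12] w 85.2 g 0.0
```

View pics/w2.png

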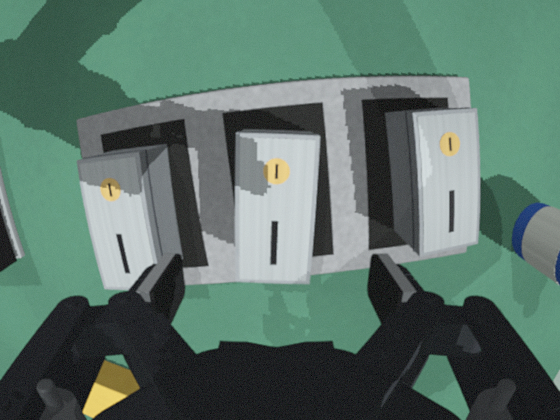

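The middle box is centred between the fingers (column 276) and aligned to within about 1°, and the left box is back on its pad. Now I'll grip and lift the middle one.

```bash
python3 -m jog '[{"travel":[0,0,0.3],"rotation":[0,0,0],"jaw":85},{"travel":[0,0,0.6],"rotation":[0,0,0],"jaw":85},{"travel":[0,0,0.85],"rotation":[0,0,0],"jaw":85},{"travel":[0,0,0.98],"rotation":[0,0,0],"jaw":85},{"travel":[0,0,0.98],"rotation":[0,0,0],"jaw":85}]' 80 | grep -E "ee_pos|contact"
python3 -m jog '[{"travel":[0,0,0],"rotation":[0,0,0],"jaw":40},{"travel":[0,0,0],"rotation":[0,0,0],"jaw":40},{"travel":[0,0,0],"rotation":[0,0,0],"jaw":40},{"travel":[0,0,0],"rotation":[0,0,0],"jaw":40},{"travel":[0,0,0],"rotation":[0,0,0],"jaw":40},{"travel":[0,0,0],"rotation":[0,0,0],"jaw":40}]' 80
python3 -m jog '[{"travel":[0,0,-0.15],"rotation":[0,0,0],"jaw":40},{"travel":[0,0,-0.35],"rotation":[0,0,0],"jaw":40},{"travel":[0,0,-0.5],"rotation":[0,0,0],"jaw":40},{"travel":[0,0,-0.6],"rotation":[0,0,0],"jaw":40},{"travel":[0,0,-0.6],"rotation":[0,0,0],"jaw":40},{"travel":[0,0,-0.6],"rotation":[0,0,0],"jaw":40},{"travel":[0,0,-0.6],"rotation":[0,0,0],"jaw":40},{"travel":[0,0,-0.6],"rotation":[0,0,0],"jaw":40}]'
for i in 1 2 3; do python3 -m jog '[{"travel":[0,0,0],"rotation":[0,0,0],"jaw":40}]' | grep -E "contact|ee_pos"; done
```

```text
ee_pos: [0.509, 0.2114, 0.03]
contact_force: [0.8, 0.8, -0.0]
clock: 12.3
ee_pos: [0.5104, 0.2117, 0.0327]
eef_rot: [0.001, -0.007, 1.0, 0.001]
contact_force: [-1.2, -1.4, 6.3]
gripper_width: 0.055
grasp_force: 86.6
clock: 13.3
ee_pos: [0.5091, 0.2111, 0.1023]
eef_rot: [-0.001, -0.007, 1.0, -0.0]
contact_force: [-0.1, 0.4, -7.1]
gripper_width: 0.0555
grasp_force: 86.7
ee_pos: [0.5094, 0.2113, 0.1026]
contact_force: [-0.5, -0.9, -8.5]
ee_pos: [0.5094, 0.2113, 0.1028]
contact_force: [0.1, -0.0, -7.4]
ee_pos: [0.5094, 0.2113, 0.1029]
contact_force: [0.0, -0.1, -8.3]
```

About -8 N, so roughly 0.8 kg: this is the full box. I'll set it back and weigh the right one too.

```bash
python3 -m jog '[{"travel":[0,0,0.2],"rotation":[0,0,0],"jaw":40},{"travel":[0,0,0.4],"rotation":[0,0,0],"jaw":40},{"travel":[0,0,0.52],"rotation":[0,0,0],"jaw":40},{"travel":[0,0,0.57],"rotation":[0,0,0],"jaw":40},{"travel":[0,0,0.59],"rotation":[0,0,0],"jaw":40},{"travel":[0,0,0.6],"rotation":[0,0,0],"jaw":40},{"travel":[0,0,0.6],"rotation":[0,0,0],"jaw":40},{"travel":[0,0,0.6],"rotation":[0,0,0],"jaw":40}]'
python3 -m jog '[{"travel":[0,0,0],"rotation":[0,0,0],"jaw":85},{"travel":[0,0,0],"rotation":[0,0,0],"jaw":85},{"travel":[0,0,0],"rotation":[0,0,0],"jaw":85},{"travel":[0,0,0],"rotation":[0,0,0],"jaw":85},{"travel":[0,0,0],"rotation":[0,0,0],"jaw":85}]' | grep -E "ee_pos|contact|width"
python3 -m jog '[{"travel":[0,0,-0.2],"rotation":[0,0,0],"jaw":85},{"travel":[0,0,-0.6],"rotation":[0,0,0],"jaw":85},{"travel":[0,0,-1],"rotation":[0,0,0],"jaw":85},{"travel":[0,0,-1],"rotation":[0,0,0],"jaw":85},{"travel":[0,0,-1],"rotation":[0,0,0],"jaw":85}]' >/dev/null
python3 -m jog '[{"travel":[-0.06,-0.4,0],"rotation":[0,0,-0.03],"jaw":85},{"travel":[-0.11,-0.8,0],"rotation":[0,0,-0.03],"jaw":85},{"travel":[-0.11,-1,0],"rotation":[0,0,-0.03],"jaw":85},{"travel":[-0.11,-1,0],"rotation":[0,0,-0.03],"jaw":85}]'
python3 - <<'E'
from h import *
c=camera("wrist");cv2.imwrite("pics/w3.png",c["image"][:,:,::-1])
plan(.523,.0915,.03,4.4)
E
```

```text
clock: 14.68
ee_pos: [0.5097, 0.2115, 0.0327]
eef_rot: [0.001, -0.007, 1.0, 0.0]
contact_force: [-5.0, -1.3, 5.1]
gripper_width: 0.0554
grasp_force: 87.9
ee_pos: [0.5095, 0.2114, 0.0308]
contact_force: [0.0, -0.5, 0.5]
gripper_width: 0.0851
clock: 16.42
ee_pos: [0.5233, 0.0897, 0.1491]
eef_rot: [-0.002, -0.037, 0.999, -0.001]
contact_force: [0.3, 0.1, 0.2]
gripper_width: 0.0853
grasp_force: 0.0
t 16.48 pos [0.5236 0.0907 0.1494] yaw err/travel [0.002 0.008 0.995] rot [-0.0004 -0.0013 -0.0006] F [-1.24  0.29  0.03] w 84.8 g 0.0
```

View pics/w3.png

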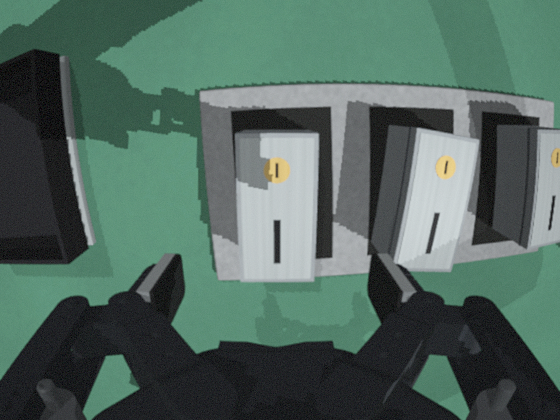

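The right box is centred at column 277, and the other two are standing on their pads. Now to lift the right box.

```bash
python3 -m jog '[{"travel":[0,0,0.3],"rotation":[0,0,0],"jaw":85},{"travel":[0,0,0.6],"rotation":[0,0,0],"jaw":85},{"travel":[0,0,0.85],"rotation":[0,0,0],"jaw":85},{"travel":[0,0,0.99],"rotation":[0,0,0],"jaw":85},{"travel":[0,0,0.99],"rotation":[0,0,0],"jaw":85}]' 80 | grep -E "ee_pos|contact"
python3 -m jog '[{"travel":[0,0,0],"rotation":[0,0,0],"jaw":40},{"travel":[0,0,0],"rotation":[0,0,0],"jaw":40},{"travel":[0,0,0],"rotation":[0,0,0],"jaw":40},{"travel":[0,0,0],"rotation":[0,0,0],"jaw":40},{"travel":[0,0,0],"rotation":[0,0,0],"jaw":40},{"travel":[0,0,0],"rotation":[0,0,0],"jaw":40}]' 80
python3 -m jog '[{"travel":[0,0,-0.15],"rotation":[0,0,0],"jaw":40},{"travel":[0,0,-0.35],"rotation":[0,0,0],"jaw":40},{"travel":[0,0,-0.5],"rotation":[0,0,0],"jaw":40},{"travel":[0,0,-0.6],"rotation":[0,0,0],"jaw":40},{"travel":[0,0,-0.6],"rotation":[0,0,0],"jaw":40},{"travel":[0,0,-0.6],"rotation":[0,0,0],"jaw":40},{"travel":[0,0,-0.6],"rotation":[0,0,0],"jaw":40},{"travel":[0,0,-0.6],"rotation":[0,0,0],"jaw":40}]'
for i in 1 2 3; do python3 -m jog '[{"travel":[0,0,0],"rotation":[0,0,0],"jaw":40}]' | grep -E "contact|ee_pos"; done
```

```text
ee_pos: [0.5231, 0.0919, 0.0302]
contact_force: [-0.2, 0.2, -1.0]
clock: 17.85
ee_pos: [0.5252, 0.0921, 0.0333]
eef_rot: [0.001, -0.039, 0.999, 0.0]
contact_force: [-0.8, 2.2, 5.6]
gripper_width: 0.0551
grasp_force: 85.2
clock: 18.85
ee_pos: [0.5241, 0.0914, 0.1035]
eef_rot: [-0.001, -0.039, 0.999, -0.0]
contact_force: [-0.6, -1.3, -2.8]
gripper_width: 0.0551
grasp_force: 84.9
ee_pos: [0.5242, 0.0915, 0.1038]
contact_force: [0.1, -0.5, -2.9]
ee_pos: [0.5243, 0.0915, 0.104]
contact_force: [0.5, 0.5, -2.5]
ee_pos: [0.5243, 0.0915, 0.1041]
contact_force: [0.3, -0.3, -1.7]
```

About 0.25 kg, so it's empty and the middle box is confirmed as the full one. I'll set this one back and return to the middle box.

```bash
python3 -m jog '[{"travel":[0,0,0.2],"rotation":[0,0,0],"jaw":40},{"travel":[0,0,0.4],"rotation":[0,0,0],"jaw":40},{"travel":[0,0,0.52],"rotation":[0,0,0],"jaw":40},{"travel":[0,0,0.57],"rotation":[0,0,0],"jaw":40},{"travel":[0,0,0.59],"rotation":[0,0,0],"jaw":40},{"travel":[0,0,0.6],"rotation":[0,0,0],"jaw":40},{"travel":[0,0,0.6],"rotation":[0,0,0],"jaw":40},{"travel":[0,0,0.6],"rotation":[0,0,0],"jaw":40}]'
python3 -m jog '[{"travel":[0,0,0],"rotation":[0,0,0],"jaw":85},{"travel":[0,0,0],"rotation":[0,0,0],"jaw":85},{"travel":[0,0,0],"rotation":[0,0,0],"jaw":85},{"travel":[0,0,0],"rotation":[0,0,0],"jaw":85},{"travel":[0,0,0],"rotation":[0,0,0],"jaw":85}]' | grep -E "ee_pos|contact|width"
python3 -m jog '[{"travel":[0,0,-0.2],"rotation":[0,0,0],"jaw":85},{"travel":[0,0,-0.6],"rotation":[0,0,0],"jaw":85},{"travel":[0,0,-1],"rotation":[0,0,0],"jaw":85},{"travel":[0,0,-1],"rotation":[0,0,0],"jaw":85},{"travel":[0,0,-1],"rotation":[0,0,0],"jaw":85}]' >/dev/null
python3 -m jog '[{"travel":[0.05,0.4,0],"rotation":[0,0,0.03],"jaw":85},{"travel":[0.05,0.8,0],"rotation":[0,0,0.03],"jaw":85},{"travel":[0.05,1,0],"rotation":[0,0,0.03],"jaw":85},{"travel":[0.05,1,0],"rotation":[0,0,0.03],"jaw":85}]'
python3 - <<'E'
from h import *
plan(.5093,.2114,.03,0.8)
E
```

```text
clock: 20.23
ee_pos: [0.5248, 0.0917, 0.0333]
eef_rot: [0.001, -0.039, 0.999, 0.0]
contact_force: [-2.5, -0.4, 6.3]
gripper_width: 0.0549
grasp_force: 85.6
ee_pos: [0.5244, 0.0915, 0.032]
contact_force: [-0.3, -0.1, 0.7]
gripper_width: 0.0847
clock: 21.98
ee_pos: [0.5082, 0.2117, 0.1501]
eef_rot: [-0.002, -0.008, 1.0, -0.001]
contact_force: [0.1, 0.8, -0.2]
gripper_width: 0.0852
grasp_force: 0.0
t 21.98 pos [0.5082 0.2117 0.1501] yaw err/travel [-0.012 -0.     1.001] rot [-0.001  -0.0014  0.0013] F [ 0.14  0.8  -0.2 ] w 85.2 g 0.0
```

```bash
python3 -m jog '[{"travel":[-0.01,0,0.3],"rotation":[0,0,0],"jaw":85},{"travel":[-0.01,0,0.6],"rotation":[0,0,0],"jaw":85},{"travel":[-0.01,0,0.85],"rotation":[0,0,0],"jaw":85},{"travel":[-0.01,0,1],"rotation":[0,0,0],"jaw":85},{"travel":[-0.01,0,1],"rotation":[0,0,0],"jaw":85}]' 90 | grep -E "ee_pos|contact"
python3 -m jog '[{"travel":[0,0,0],"rotation":[0,0,0],"jaw":40},{"travel":[0,0,0],"rotation":[0,0,0],"jaw":40},{"travel":[0,0,0],"rotation":[0,0,0],"jaw":40},{"travel":[0,0,0],"rotation":[0,0,0],"jaw":40},{"travel":[0,0,0],"rotation":[0,0,0],"jaw":40},{"travel":[0,0,0],"rotation":[0,0,0],"jaw":40}]' 90
python3 -m jog '[{"travel":[0,0,-0.15],"rotation":[0,0,0],"jaw":40},{"travel":[0,0,-0.35],"rotation":[0,0,0],"jaw":40},{"travel":[0,0,-0.6],"rotation":[0,0,0],"jaw":40},{"travel":[0,0,-0.85],"rotation":[0,0,0],"jaw":40},{"travel":[0,0,-1],"rotation":[0,0,0],"jaw":40},{"travel":[0,0,-1],"rotation":[0,0,0],"jaw":40},{"travel":[0,0,-1],"rotation":[0,0,0],"jaw":40}]'
for i in 1 2 3; do python3 -m jog '[{"travel":[0,-0.2,0],"rotation":[0,0,0],"jaw":40},{"travel":[0,-0.5,0],"rotation":[0,0,0],"jaw":40},{"travel":[0,-0.8,0],"rotation":[0,0,0],"jaw":40},{"travel":[0,-1,0],"rotation":[0,0,0],"jaw":40},{"travel":[0,-1,0],"rotation":[0,0,0],"jaw":40}]' | grep -E "ee_pos|contact|width"; done
python3 - <<'E'
from h import *
plan(.508,-.2,.07,9)
E
```

```text
ee_pos: [0.5088, 0.2086, 0.0298]
contact_force: [0.6, 0.8, -0.2]
clock: 23.35
ee_pos: [0.5112, 0.2114, 0.0335]
eef_rot: [0.001, -0.007, 1.0, 0.001]
contact_force: [-0.0, 0.3, 6.2]
gripper_width: 0.0552
grasp_force: 98.2
clock: 24.22
ee_pos: [0.5086, 0.2098, 0.1498]
eef_rot: [-0.002, -0.007, 1.0, -0.001]
contact_force: [0.0, -0.7, -8.3]
gripper_width: 0.0552
grasp_force: 97.4
ee_pos: [0.5105, 0.0881, 0.1507]
contact_force: [0.3, -0.2, -8.2]
gripper_width: 0.0547
ee_pos: [0.5129, -0.0306, 0.1512]
contact_force: [1.0, 0.3, -7.8]
gripper_width: 0.0554
ee_pos: [0.5152, -0.1498, 0.1513]
contact_force: [0.1, 1.0, -7.9]
gripper_width: 0.0552
t 26.1 pos [ 0.5152 -0.1498  0.1513] yaw err/travel [ 0.065 -0.417  0.678] rot [ 0.0001 -0.0005 -0.069 ] F [ 0.08  1.   -7.94] w 55.2 g 97.5
```

```bash
python3 -m jog '[{"travel":[0.03,-0.2,0],"rotation":[0,0,-0.069],"jaw":40},{"travel":[0.065,-0.417,0],"rotation":[0,0,-0.069],"jaw":40},{"travel":[0.065,-0.417,0],"rotation":[0,0,-0.069],"jaw":40},{"travel":[0.065,-0.417,0.2],"rotation":[0,0,-0.069],"jaw":40},{"travel":[0.065,-0.417,0.3],"rotation":[0,0,-0.069],"jaw":40},{"travel":[0.065,-0.417,0.3],"rotation":[0,0,-0.069],"jaw":40}]'
python3 - <<'E'
from h import *
c=camera("wrist");cv2.imwrite("pics/w4.png",c["image"][:,:,::-1])
plan(.508,-.2,.05,9)
E
```

```text
clock: 26.85
ee_pos: [0.5077, -0.1985, 0.1149]
eef_rot: [-0.002, -0.08, 0.997, 0.0]
contact_force: [0.5, -0.2, -7.5]
gripper_width: 0.0554
grasp_force: 97.6
t 26.9 pos [ 0.5086 -0.1988  0.116 ] yaw err/travel [ 0.006 -0.009  0.55 ] rot [-0.0001 -0.0004  0.0014] F [ 0.11 -0.93 -7.63] w 55.0 g 97.6
```

View pics/w4.png

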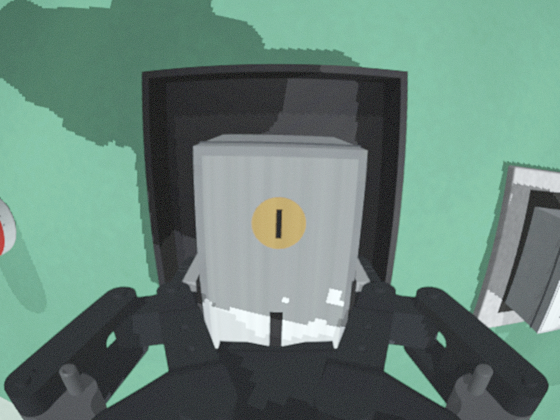

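The tray's rim spans columns 143 to 407, with its centre at 275. The box sits at 280, level and aligned with it. I'll lower it and watch the force.

```bash
python3 -m jog '[{"travel":[0,0,0.15],"rotation":[0,0,0],"jaw":40},{"travel":[0,0,0.3],"rotation":[0,0,0],"jaw":40},{"travel":[0,0,0.42],"rotation":[0,0,0],"jaw":40},{"travel":[0,0,0.5],"rotation":[0,0,0],"jaw":40},{"travel":[0,0,0.5],"rotation":[0,0,0],"jaw":40}]' | grep -E "ee_pos|contact"
for i in 1 2 3 4 5; do python3 -m jog '[{"travel":[0,0,0.015],"rotation":[0,0,0],"jaw":40},{"travel":[0,0,0.03],"rotation":[0,0,0],"jaw":40},{"travel":[0,0,0.03],"rotation":[0,0,0],"jaw":40}]' | grep -E "ee_pos|contact"; done
```

```text
ee_pos: [0.5082, -0.1993, 0.0557]
contact_force: [0.5, -0.1, -7.7]
ee_pos: [0.5084, -0.1994, 0.0527]
contact_force: [0.1, 1.2, -8.4]
ee_pos: [0.5082, -0.1994, 0.0487]
contact_force: [-0.4, 0.6, -7.6]
ee_pos: [0.5082, -0.1994, 0.0451]
contact_force: [-0.0, -0.6, -7.6]
ee_pos: [0.5085, -0.1994, 0.042]
contact_force: [-0.7, 0.1, -3.4]
ee_pos: [0.5085, -0.1995, 0.0385]
contact_force: [-3.0, 0.7, 1.2]
```

```bash
python3 -m jog '[{"travel":[0,0,0.015],"rotation":[0,0,0],"jaw":40},{"travel":[0,0,0.03],"rotation":[0,0,0],"jaw":40},{"travel":[0,0,0.03],"rotation":[0,0,0],"jaw":40}]' | grep -E "ee_pos|contact"
python3 -m jog '[{"travel":[0,0,0],"rotation":[0,0,0],"jaw":85},{"travel":[0,0,0],"rotation":[0,0,0],"jaw":85},{"travel":[0,0,0],"rotation":[0,0,0],"jaw":85},{"travel":[0,0,0],"rotation":[0,0,0],"jaw":85},{"travel":[0,0,0],"rotation":[0,0,0],"jaw":85}]'
python3 -m jog '[{"travel":[0,0,-0.2],"rotation":[0,0,0],"jaw":85},{"travel":[0,0,-0.6],"rotation":[0,0,0],"jaw":85},{"travel":[0,0,-1],"rotation":[0,0,0],"jaw":85},{"travel":[0,0,-1],"rotation":[0,0,0],"jaw":85}]'
python3 -m jog '[{"travel":[0,-0.5,-0.5],"rotation":[0,0,0],"jaw":85},{"travel":[0.2,-1,-1],"rotation":[0,0,0],"jaw":85},{"travel":[0.2,-1,-1],"rotation":[0,0,0],"jaw":85},{"travel":[0.2,-1,-1],"rotation":[0,0,0],"jaw":85}]' >/dev/null
python3 -m jog '[{"travel":[0.5,-0.5,0],"rotation":[0,0,0],"jaw":85},{"travel":[0.9,-1,0],"rotation":[0,0,0],"jaw":85},{"travel":[0.9,-1,0],"rotation":[0,0,0],"jaw":85},{"travel":[0.9,-1,0],"rotation":[0,0,0],"jaw":85}]'
python3 - <<'E'
from h import *
a=camera("top")["image"];b=camera("scene")["image"]
im=np.vstack([cv2.resize(a[215:305,140:390],(700,252)),cv2.resize(b[130:270,130:360],(560,341))[:, :][:, np.r_[0:560]] if 0 else cv2.resize(b[130:270,130:370],(700,340))])
cv2.imwrite("pics/end.png",im[:,:,::-1])
E
```

```text
ee_pos: [0.5085, -0.1995, 0.0383]
contact_force: [-9.2, 3.6, 23.2]
clock: 30.4
ee_pos: [0.5084, -0.1994, 0.0343]
eef_rot: [-0.0, -0.079, 0.997, 0.0]
contact_force: [0.1, -0.7, -0.3]
gripper_width: 0.0852
grasp_force: 0.0
clock: 30.9
ee_pos: [0.5111, -0.1999, 0.1589]
eef_rot: [0.005, -0.08, 0.997, -0.001]
contact_force: [0.6, -1.6, -0.2]
gripper_width: 0.0851
grasp_force: 0.0
clock: 31.9
ee_pos: [0.4143, -0.4578, 0.2718]
eef_rot: [-0.002, -0.078, 0.997, 0.002]
contact_force: [0.7, 1.1, -0.1]
gripper_width: 0.0853
grasp_force: 0.0
```

View pics/end.png

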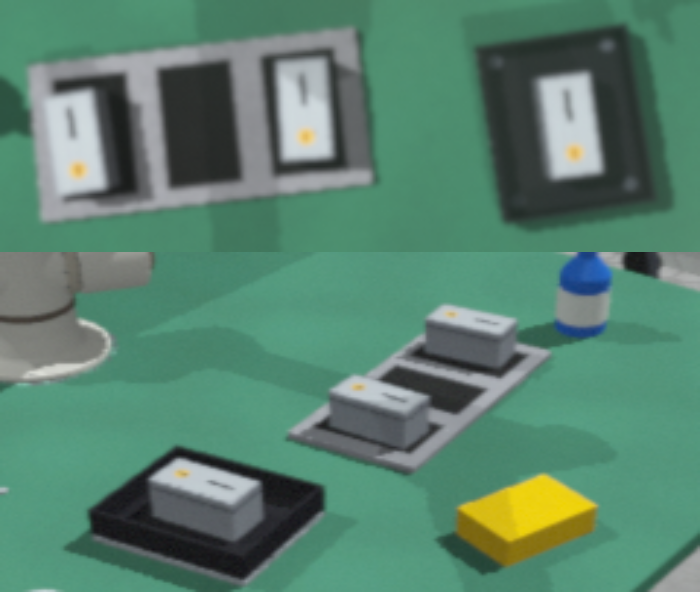

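The heavy box stands flat in the middle of the tray, which has sunk: the corner posts now show through the floor. Both empty boxes are on their pads.

```bash
python3 -m jog '[{"travel":[0,0,0],"rotation":[0,0,0],"jaw":85},{"travel":[0,0,0],"rotation":[0,0,0],"jaw":85}]' | head -1
python3 -c "
from rig import *
print(finish_job())"
```

```text
clock: 32.25
the job is handed in; nothing more can be done
None
```

I weighed all three boxes in order and set the full one (the middle box, about 0.8 kg) flat in the tray, which sank under it; the two empties (about 0.25 kg each) are back on their pads, and I handed the job in at 32 s (no verdict was returned).

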